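# Pin the disc cutter's cover

### The arm

A 6-joint arm with a two-finger parallel gripper is mounted at the origin on a cart in front of the work surface, level with it; the furniture and walls round the work are solid. World frame = base frame: x ahead of the robot, y to its left, z up, the work surface at z = 0. Lengths are in m, angles in degrees, forces in N, time in s.
With the tool pointing down it reaches from about 0.275 to 1 m from the base axis. Payload 8.4 kg.
Tool frame: the origin (TCP) lies between the finger pads; the fingertips stand 25 mm ahead of it and the grasp point (between the pads) lies 6 mm ahead of it; z points along the fingers, x is the direction in which the jaws open and shut, and the axes are right-handed (so a half turn about z gives the same grasp; the last joint's range is limited). The gripper opens to 85 mm and grips with 20 to 120 N. Pads are 22 mm wide; open, the fingers measure 114 mm over their backs; the gripper's body (76 mm by 85 mm) begins 54 mm behind the grasp point. The pads swing forward as they close: fully open they stand 13 mm farther back than shut.
Start: joints at [-64.767, 20.225, 93.587, -0, 66.188, -0.138], TCP at [0.268, -0.565, 0.256] pointing down, gripper open.
Joint ranges: [-150.9, 150.9], [-52.94, 120.26], [3.33, 152.33], [-74.26, 254.26], [0, 154.13], [-172.89, 172.89]. Speed limits (degrees/s): [127.2, 127.2, 159.86, 180, 180, 180].

### API

Orientations are given as a 3x3 rotation matrix whose columns are the frame's x, y, z axes.
In Python, from station import env gives the robot as it stands. The module is installed in compiled form; this text tells all that it offers.
- The arm moves only by the tool step_arm, never from a script. Its arguments are lists of equal length, an entry for each row: "xyz": the shift along the world's x, y, z in mm, a list of three; "delta_rot": the turn, a rotation vector about the world's x, y, z in rad, a list of three; "hand": the opening, from -1 (shut) to 1 (fully open). In form: {"xyz": [[x, y, z], ...], "delta_rot": [[ax, ay, az], ...], "hand": [hand, ...]}. A call has 1 to 8 rows; each row shifts and turns the commanded pose from where the row before left it; what a row does not reach is not made up. A row lasts 1/12 s, in which the tool goes at most 41.7 mm and 7.16 degrees, less where a joint would pass 70% of its speed; a pose out of reach is approached as far as the arm can. A call with a gripper value outside its range is refused whole. The fingers move at their own pace and stop on an object; "squeeze" is the grip in N (left out, the last holds). Time passes only in rows, so rows that do not move let the fingers close. It gives the time, the measured TCP pose, the force and the opening at its end, in the units of the state.
- env.observe(): the state, without advancing time (a new reading comes with each control period).
- env.capture(name): name is "scene" or "top" or "wrist"; returns a dict with "pixels" (400x640x3 uint8, red, green, blue), "fx", "fy", "cx", "cy" (pixels), "rvec" (rotation vector, rad) and "tvec" (3), from world to camera coordinates, as OpenCV has them; the wrist camera has in their place "hand_eye" (4x4, takes a point from camera to tool coordinates, whose origin is the TCP and whose axes are the tool frame's). Camera axes: x right, y down, z forward; pixel columns grow to the right and rows downward; lengths in m; the calibration is good to about 2 mm. A picture is of the moment at which its call begins: read the wrist's pose just before it. There is no depth.
- env.finish_job(): hands the job in, once; it reports no verdict.
Trained networks look in a picture, given as the dict that the camera call returned (one of the last four; its "shot" number tells which), for a name from the list of things; names that differ only in an ending like _2 or _b are one class to them, and where a whole thing is asked for, a point or a joint stands for the part that bears it (a point fixed in the world has none). Each returns a list of dicts, best first, with "conf" (0 to 1); they miss things now and then, are a little off and sometimes report something else, mostly with a low value. They report only what shows in the picture. A call takes as long as a camera call. They do not tell look-alikes from the thing itself.
- env.find_in(picture, label): "extent" ([left, top, width, height] in pixels, round what is visible of it).
The state is a dict: "time_s": time; "q": joint angles; "joint_velocities": joint speeds; "joint_torque": joint torques, N m; "ee_pos": TCP position; "tool_rot": TCP orientation; "contact_force": force on the tool from outside, world axes, zero at the start; "moment": the same for the moment, N m; "finger_gap": finger opening in m.
Only numpy, scipy, OpenCV 4.12 (cv2) and the standard library are available. Lean on these libraries where they do the work, as an engineer would, in place of code of your own. Each camera call takes 0.05 s, during which the arm holds its last target.

### The job

Take the steel locating pin with the round cylindrical knob out of the wooden rest and put it through the large hole in the cover plate of the disc cutter, into the bore of the block hidden behind it. Lower it in hand, do not drop it, and leave it upright with its flange resting on the cover. Leave the other two pins standing in the rest.

Things in the scene. Friction and masses are not known exactly. Their poses are not given: they have to be found in the camera images.
- knob_pin_head (a point): Steel pin to move, 93 mm tall, about 0.12 kg. From below: shank 12 mm thick, 40 long, tip tapered to 6; flange 46 across, 5 thick; neck 12 thick, 18 long; round dark knob 28 across, 30 tall. Point: knob's centre (grasp here, any yaw), 78 mm above the tip, 38 above the flange's underside; z up the pin. Starts upright in a wooden rest 60 x 245 x 50 mm, flange on its top, tip 10 mm above the bench.
- pin_hole (a point): Large hole in the steel cover of the disc cutter (110 x 150 x 48 mm, fixed, any yaw). Point: hole's centre in the cover's top face, 48 mm above the bench; z up. Cover 10 mm thick, hole 30 across; behind it an 8 mm gap, then the block with a coaxial bore 26 across, 28 deep. Seated, the knob's centre is 38 mm above this point. Other holes: 12 mm or less; nothing on the cover is over 5 mm high.
- tee_pin_head (a point): Pin with a T handle (bar 56 mm long, 12 thick), otherwise like the knob pin; stays in the rest. Point: the bar's centre, on the pin's axis, 38 mm above the flange's underside. The three pins stand in one row 80 mm apart in any order; the row runs across the robot's view, along world y within 17 degrees.
- ring_pin_head (a point): Pin with an upright wire ring (38 mm across) as its head, top 110 mm above the bench, otherwise like the knob pin; stays in the rest. Point: 3 mm below the ring's centre, on the pin's axis, 38 mm above the flange's underside.
Things that resemble listed ones, but are neither listed nor needed, are in the scene too. What is shaped like the part that bears knob_pin_head but orange is not meant.

How it is judged:
By the outcome, as a careful person would: the job done as asked, in the order asked, and still so for the second after the job is handed in, with the robot touching nothing.
It also fails if it takes over 34 s, if anything falls off the work surface, if the arm or the gripper's body presses on something with over 40 N, if the wrist force passes 120 N, or if a joint passes its speed limit or range.

## Working session

There is one attempt and no reset: what is moved stays moved. The work goes in short steps, Python scripts to look and compute and a tool call to move; the robot and the scene stay as the last step left them, time stands still between calls to the robot, and variables do not carry over. Pictures are saved under pics/ and viewed, and the job is handed in when it is done.

Besides the shell and the picture viewer there is one more tool, called after "Call:" in YAML: its name, and indented under it one key for each argument. step_arm: Moves the arm, as the interface text tells. Its arguments: {"type":"object","properties":{"xyz":{"type":"array","items":{"type":"array","items":{"type":"number"}}},"delta_rot":{"type":"array","items":{"type":"array","items":{"type":"number"}}},"hand":{"type":"array","items":{"type":"number"}},"squeeze":{"type":"number"}},"required":["xyz","delta_rot","hand"]}

```bash
mkdir -p pics
cat > h.py <<'E'
import numpy as np, cv2
from station import env
def save(p,n): cv2.imwrite(f'pics/{n}.png', p['pixels'][:,:,::-1])
def campose(p, st=None):
    # returns K, R(cam->world), C
    K=np.array([[p['fx'],0,p['cx']],[0,p['fy'],p['cy']],[0,0,1.]])
    if 'hand_eye' in p:
        T=np.eye(4);T[:3,:3]=np.array(st['tool_rot']).reshape(3,3);T[:3,3]=st['ee_pos']
        W=T@np.array(p['hand_eye']); return K,W[:3,:3],W[:3,3]
    R=cv2.Rodrigues(np.array(p['rvec'],float).reshape(3,1))[0]
    return K,R.T,-R.T@np.array(p['tvec'],float).reshape(3)
def ray_z(pose,uv,z):
    K,R,C=pose; d=R@np.linalg.inv(K)@np.array([uv[0],uv[1],1.]); return C+d*(z-C[2])/d[2]
def proj(pose,X):
    K,R,C=pose; c=K@(R.T@(np.array(X)-C)); return c[:2]/c[2]
E
python3 - <<'E'
from h import *
s=env.observe(); print(s['time_s'],s['ee_pos'],s['contact_force'])
for n in ['scene','top','wrist']:
    p=env.capture(n); save(p,n+'0')
    print(n,campose(p,s)[2],campose(p,s)[1][:,2])
    for l in ['knob_pin_head','pin_hole','tee_pin_head','ring_pin_head']:
        for d in env.find_in(p,l): print(n,l,d)
E
```

```text
0.0 [ 0.26760682 -0.5643105   0.25553467] [-0.02158729  0.13428034 -0.25562621]
scene [-0.09254315 -0.7605563   0.50132643] [ 0.59960192  0.66365638 -0.4472558 ]
scene knob_pin_head {'extent': [401.5, 254.4, 30.1, 54.3], 'conf': 0.73}
scene knob_pin_head {'extent': [347.3, 224.7, 28.0, 47.9], 'conf': 0.71}
scene knob_pin_head {'extent': [401.1, 232.1, 25.1, 18.5], 'conf': 0.41}
scene pin_hole {'extent': [233.1, 153.3, 77.0, 48.0], 'conf': 0.57}
scene tee_pin_head {'extent': [334.9, 190.9, 30.0, 24.1], 'conf': 0.92}
scene ring_pin_head {'extent': [366.4, 201.2, 24.7, 29.8], 'conf': 0.9}
top [ 0.35529125 -0.10699951  1.13096072] [ 0.13686719 -0.01179498 -0.99051918]
top knob_pin_head {'extent': [395.0, 183.6, 18.1, 18.9], 'conf': 0.76}
top knob_pin_head {'extent': [423.3, 223.7, 20.1, 13.5], 'conf': 0.75}
top knob_pin_head {'extent': [196.0, 155.2, 56.4, 67.5], 'conf': 0.65}
top knob_pin_head {'extent': [376.6, 221.9, 15.2, 21.0], 'conf': 0.62}
top pin_hole {'extent': [197.2, 154.4, 58.3, 66.8], 'conf': 0.9}
top tee_pin_head {'extent': [360.2, 186.6, 17.4, 17.1], 'conf': 0.75}
top tee_pin_head {'extent': [331.2, 182.0, 17.1, 21.9], 'conf': 0.71}
top ring_pin_head {'extent': [358.9, 183.1, 21.0, 19.8], 'conf': 0.73}
wrist [ 0.34429148 -0.52743317  0.37348987] [-0.29523479 -0.13869076 -0.94530487]
```

View pics/scene0.png

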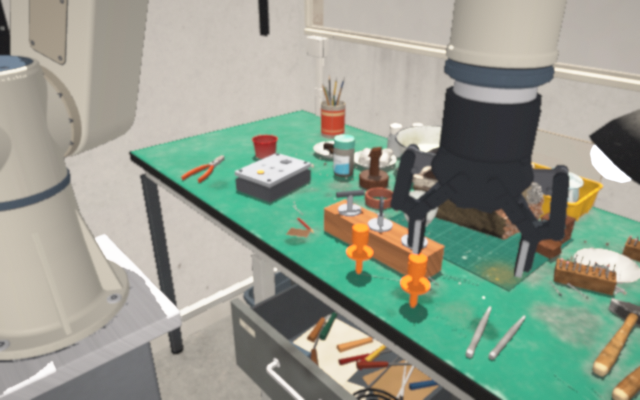

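View pics/top0.png

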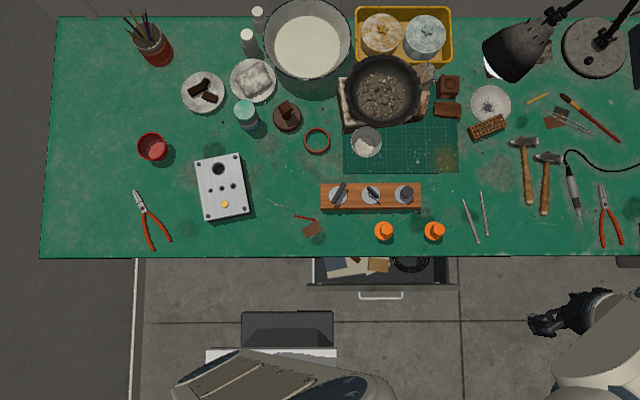

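View pics/wrist0.png

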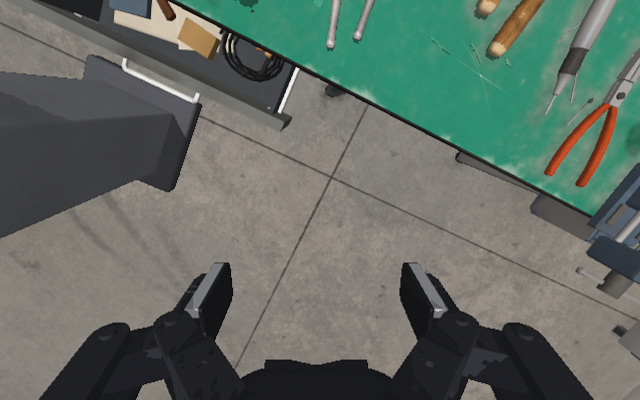

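Top view: the rest holds the T pin at (339,193), the ring pin at (372,194) and the dark knob at (404,194). The orange look-alikes are at (384,231) and (434,231). The cover's large hole is near (218,169).

Run:
```python
from h import *
im=cv2.imread('pics/top0.png')
a=cv2.resize(im[145:245,300:450],None,fx=5,fy=5,interpolation=cv2.INTER_CUBIC)
cv2.imwrite('pics/ztop_rest.png',a)
a=cv2.resize(im[145:230,185:260],None,fx=6,fy=6,interpolation=cv2.INTER_CUBIC)
cv2.imwrite('pics/ztop_cov.png',a)
s=env.observe();p=env.capture('top');P=campose(p,s)
print(P)
print('knob',ray_z(P,(404.5,193),.088)); print('tee',ray_z(P,(339,193),.088));print('hole',ray_z(P,(218,169),.048))
print('orange',ray_z(P,(384,231),.06),ray_z(P,(434,231),.06))
```

```text
(array([[449.5606564 ,   0.        , 319.26118473],
       [  0.        , 449.5606564 , 201.78189132],
       [  0.        ,   0.        ,   1.        ]]), array([[-0.00432895, -0.99057995,  0.13686719],
       [-0.99992668,  0.0027401 , -0.01179498],
       [ 0.01130884, -0.13690822, -0.99051918]]), array([ 0.35529125, -0.10699951,  1.13096072]))
knob [ 0.51971515 -0.3201406   0.088     ]
tee [ 0.520107   -0.16589195  0.088     ]
hole [0.58670931 0.12789768 0.048     ]
orange [ 0.43242475 -0.27402209  0.06      ] [ 0.43200468 -0.39375071  0.06      ]
```

View pics/ztop_rest.png

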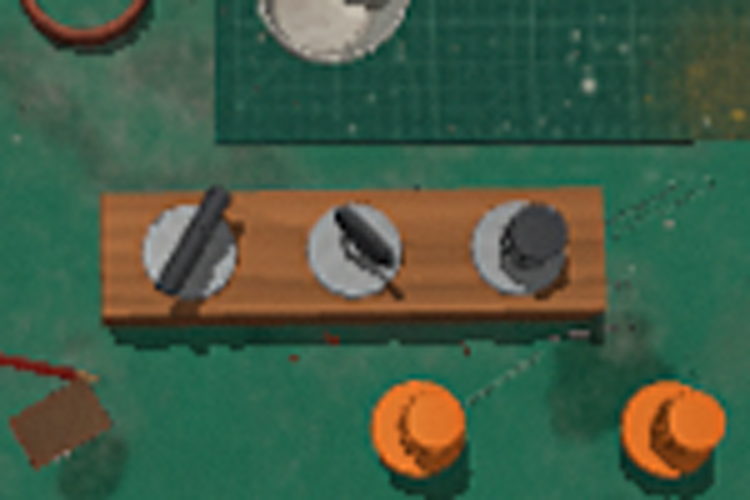

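View pics/ztop_cov.png

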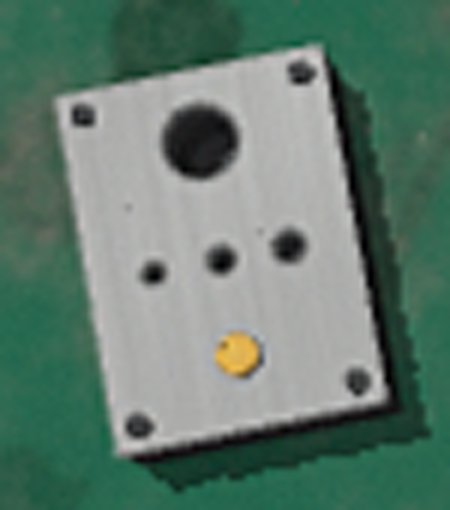

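Run:
```python
from h import *
s=env.observe();p=env.capture('top');P=campose(p,s)
print('knobtop',ray_z(P,(407.0,191.0),.103),'flange',ray_z(P,(403.4,194.2),.055)); print('hole',ray_z(P,(218.1,168.1),.048))
print('teeflange',ray_z(P,(337.6,194.6),.055))
print(s['tool_rot'],s['time_s'],s['finger_gap'])
```

```text
knobtop [ 0.52203476 -0.32303414  0.103     ] flange [ 0.52197647 -0.32411927  0.055     ]
hole [0.58895856 0.12771265 0.048     ]
teeflange [ 0.52140676 -0.164321    0.055     ]
[[ 4.28470411e-01 -9.03555813e-01  1.39105399e-05]
 [-9.03555812e-01 -4.28470411e-01 -2.89030480e-05]
 [ 3.20757718e-05 -1.84848327e-07 -9.99999999e-01]] 0.8 0.08529076735604539
```

Call:
step_arm:
  xyz:
    - [28,27,0]
    - [28,27,0]
    - [28,27,0]
    - [28,27,0]
    - [28,27,0]
    - [28,27,0]
    - [28,27,0]
    - [28,27,0]
  delta_rot:
    - [0,0,0.12]
    - [0,0,0.12]
    - [0,0,0.12]
    - [0,0,0.12]
    - [0,0,0.12]
    - [0,0,0.12]
    - [0,0,0.12]
    - [0,0,0.12]
  hand: [1,1,1,1,1,1,1,1]

```text
time_s: 1.52
ee_pos: [0.493, -0.3472, 0.2565]
tool_rot: [[0.987, -0.161, 0.0], [-0.161, -0.987, -0.0], [0.0, 0.0, -1.0]]
contact_force: [0.9, -0.3, 0.0]
finger_gap: 0.0855
```

Call:
step_arm:
  xyz:
    - [15,13,-10]
    - [15,12,-10]
    - [0,0,0]
    - [0,0,0]
  delta_rot:
    - [0,0,0.1]
    - [0,0,0.067]
    - [0,0,0]
    - [0,0,0]
  hand: [1,1,1,1]

```text
time_s: 1.85
ee_pos: [0.522, -0.3229, 0.2357]
tool_rot: [[1.0, -0.0, -0.001], [-0.0, -1.0, 0.0], [-0.001, -0.0, -1.0]]
contact_force: [-0.4, 0.5, 0.2]
finger_gap: 0.0855
```

Run:
```python
from h import *
s=env.observe(); print(s['time_s'],s['ee_pos'],s['tool_rot'])
p=env.capture('wrist'); save(p,'wrist1');P=campose(p,s)
print(P[2],proj(P,(.522,-.3235,.103)),proj(P,(.522,-.3235,.055)))
for l in ['knob_pin_head','tee_pin_head','ring_pin_head']:
    for d in env.find_in(p,l): print(l,d)
```

```text
1.85 [ 0.52202701 -0.32291322  0.23570754] [[ 9.99999311e-01 -1.64000760e-04 -1.16256310e-03]
 [-1.63425421e-04 -9.99999864e-01  4.94966546e-04]
 [-1.16264411e-03 -4.94776213e-04 -9.99999202e-01]]
[ 0.52273467 -0.23782632  0.35370064] [315.15674376 203.22999625] [315.30184225 188.41302699]
knob_pin_head {'extent': [198.9, 112.7, 55.1, 49.3], 'conf': 0.92}
knob_pin_head {'extent': [215.3, 228.0, 44.3, 48.3], 'conf': 0.88}
knob_pin_head {'extent': [291.9, 166.4, 48.6, 50.8], 'conf': 0.63}
tee_pin_head {'extent': [287.2, 0.0, 56.6, 40.1], 'conf': 0.91}
ring_pin_head {'extent': [289.6, 82.9, 47.3, 47.3], 'conf': 0.76}
```

View pics/wrist1.png

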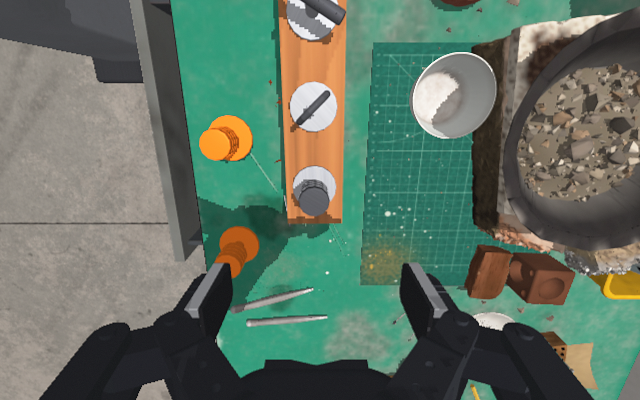

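The pin appears at knob (315,202) and flange (315,188), which matches the projected (315,203) and (315,188). The estimate holds to about 1 mm, so I'm descending.

Call:
step_arm:
  xyz:
    - [0,0,-35]
    - [0,0,-35]
    - [0,0,-30]
    - [0,0,-25]
    - [0,0,-11]
    - [0,0,-6]
    - [0,0,0]
    - [0,0,0]
  delta_rot:
    - [0,0,0]
    - [0,0,0]
    - [0,0,0]
    - [0,0,0]
    - [0,0,0]
    - [0,0,0]
    - [0,0,0]
    - [0,0,0]
  hand: [1,1,1,1,1,1,1,1]
  squeeze: 40

```text
time_s: 2.72
ee_pos: [0.5224, -0.3245, 0.0955]
tool_rot: [[1.0, -0.002, 0.001], [-0.002, -1.0, -0.001], [0.001, 0.001, -1.0]]
contact_force: [-0.3, -0.0, 0.8]
finger_gap: 0.0852
```

Run:
```python
from h import *
s=env.observe(); print(s['time_s'],s['ee_pos'],s['contact_force'])
p=env.capture('wrist'); save(p,'wrist2');P=campose(p,s)
print(proj(P,(.522,-.3235,.103)))
```

```text
2.7167 [ 0.52236368 -0.32451571  0.09554085] [-0.34166769 -0.02018983  0.78350454]
[313.44666569 301.65977419]
```

View pics/wrist2.png

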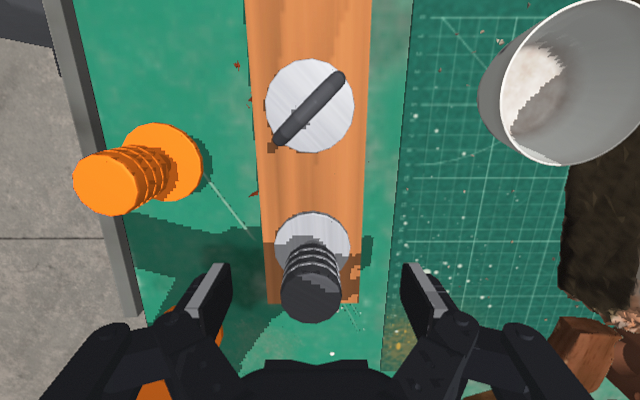

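Run:
```python
from h import *
im=cv2.imread('pics/wrist2.png')
cv2.imwrite('pics/zw2.png',cv2.resize(im[195:345,230:410],None,fx=4,fy=4,interpolation=cv2.INTER_CUBIC))
s=env.observe(); p=env.capture('wrist');P=campose(p,s)
for y in (-.3235,-.3205): print(y,proj(P,(.522,y,.103)),proj(P,(.522,y,.055)),proj(P,(.522,y+.023,.055)))
R=np.array(s['tool_rot'])
print('tip',proj(P,np.array(s['ee_pos'])+R@np.array([.0425,0,.012])),P[0][0,0])
```

```text
-0.3235 [312.85855588 301.13160931] [313.44298882 250.09789847] [313.34454178 214.28351872]
-0.3205 [312.83754641 295.46034217] [313.43062372 245.5995565 ] [313.33105476 209.37703342]
tip [398.01472679 279.01648103] 296.22911586925915
```

View pics/zw2.png

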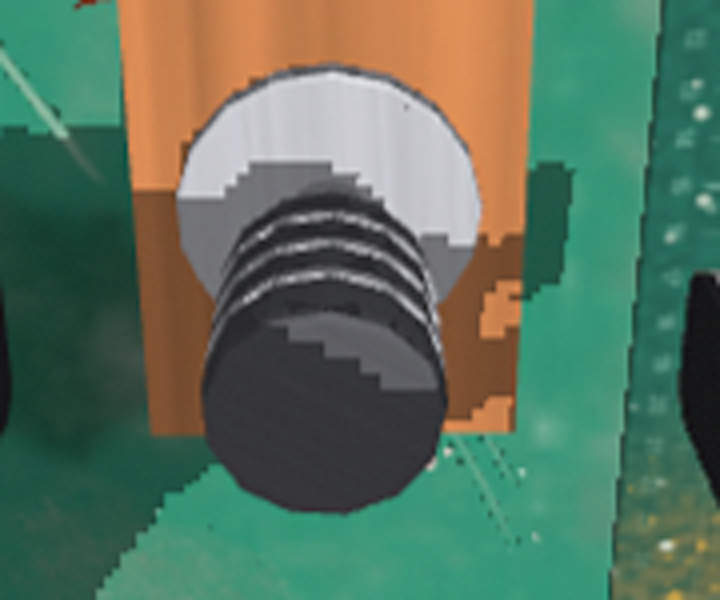

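Refined from the knob disc at (311,297) and the flange edge at row 211: the pin is about 2 mm to +y. I'll correct for that and close.

Call:
step_arm:
  xyz:
    - [-1,2,-1]
    - [0,0,0]
    - [0,0,0]
    - [0,0,0]
    - [0,0,0]
    - [0,0,0]
    - [0,0,0]
    - [0,0,0]
  delta_rot:
    - [0,0,0]
    - [0,0,0]
    - [0,0,0]
    - [0,0,0]
    - [0,0,0]
    - [0,0,0]
    - [0,0,0]
    - [0,0,0]
  hand: [1,-1,-1,-1,-1,-1,-1,-1]
  squeeze: 50

```text
time_s: 3.48
ee_pos: [0.521, -0.3218, 0.0935]
tool_rot: [[1.0, -0.001, 0.0], [-0.001, -1.0, -0.0], [0.0, 0.0, -1.0]]
contact_force: [0.4, 1.4, 3.3]
finger_gap: 0.027
```

Call:
step_arm:
  xyz:
    - [0,0,0]
    - [0,0,0]
    - [0,0,0]
    - [0,0,0]
  delta_rot:
    - [0,0,0]
    - [0,0,0]
    - [0,0,0]
    - [0,0,0]
  hand: [-1,-1,-1,-1]

```text
time_s: 3.82
ee_pos: [0.521, -0.3218, 0.0935]
tool_rot: [[1.0, -0.001, 0.0], [-0.001, -1.0, -0.0], [0.0, 0.0, -1.0]]
contact_force: [-0.9, 1.1, 4.9]
finger_gap: 0.0264
```

Call:
step_arm:
  xyz:
    - [0,0,6]
    - [0,0,10]
    - [0,0,15]
    - [0,0,20]
    - [0,0,20]
    - [0,0,20]
    - [0,0,10]
    - [0,0,0]
  delta_rot:
    - [0,0,0]
    - [0,0,0]
    - [0,0,0]
    - [0,0,0]
    - [0,0,0]
    - [0,0,0]
    - [0,0,0]
    - [0,0,0]
  hand: [-1,-1,-1,-1,-1,-1,-1,-1]

```text
time_s: 4.48
ee_pos: [0.522, -0.3225, 0.1972]
tool_rot: [[1.0, -0.001, 0.004], [-0.001, -1.0, -0.002], [0.004, 0.002, -1.0]]
contact_force: [0.6, -0.8, -1.5]
finger_gap: 0.0267
```

Run:
```python
from h import *
s=env.observe(); print(s['time_s'],s['ee_pos'],s['contact_force'],s['finger_gap'])
p=env.capture('wrist'); save(p,'wrist3')
p=env.capture('scene'); save(p,'scene3')
a=p['pixels'][100:320,300:560,::-1]; cv2.imwrite('pics/zscene3.png',cv2.resize(a,None,fx=3,fy=2.7))
```

```text
4.4833 [ 0.52198472 -0.32248564  0.197165  ] [ 0.57968567 -0.77813442 -1.54970741] 0.02671805771166778
```

View pics/wrist3.png

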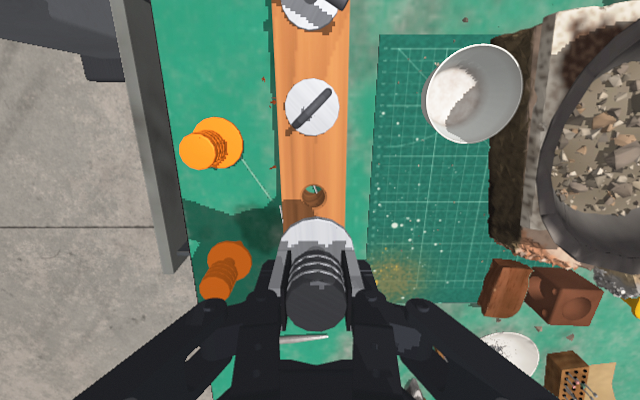

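View pics/zscene3.png

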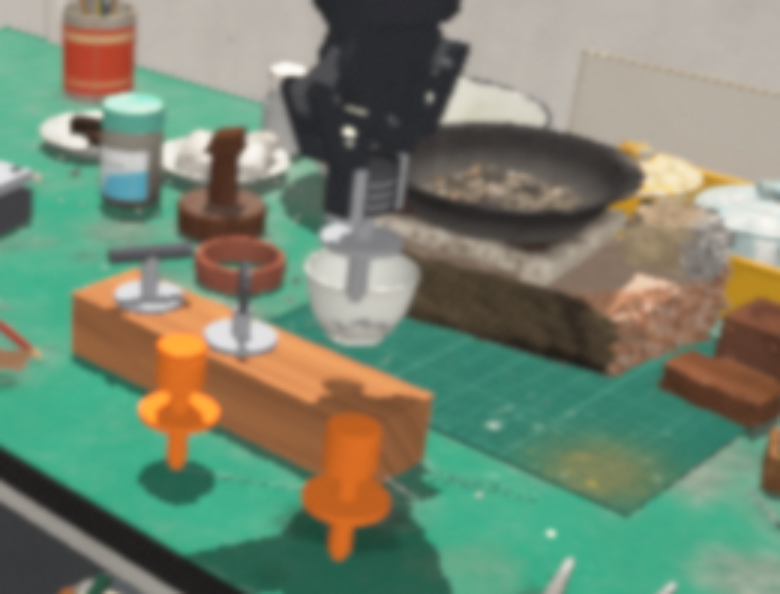

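The pin is held upright. The T and ring pins are still standing in the rest, and its empty hole shows at (315,195). I'm carrying the pin to above the cover.

Call:
step_arm:
  xyz:
    - [0,10,35]
    - [0,39,5]
    - [0,40,0]
    - [0,40,0]
    - [5,40,0]
    - [10,40,0]
    - [10,40,0]
    - [10,40,0]
  delta_rot:
    - [0,0,0]
    - [0,0,0]
    - [0,0,0]
    - [0,0,0]
    - [0,0,0]
    - [0,0,0]
    - [0,0,0]
    - [0,0,0]
  hand: [-1,-1,-1,-1,-1,-1,-1,-1]

```text
time_s: 5.25
ee_pos: [0.555, -0.0308, 0.2328]
tool_rot: [[1.0, -0.001, -0.002], [-0.001, -1.0, 0.0], [-0.002, -0.0, -1.0]]
contact_force: [1.4, -1.0, -0.5]
finger_gap: 0.0267
```

Call:
step_arm:
  xyz:
    - [10,39,0]
    - [10,39,0]
    - [7,38,0]
    - [4,30,-10]
    - [1,14,-15]
    - [0,0,-10]
    - [0,0,0]
    - [0,0,0]
  delta_rot:
    - [0,0,0]
    - [0,0,0]
    - [0,0,0]
    - [0,0,0]
    - [0,0,0]
    - [0,0,0]
    - [0,0,0]
    - [0,0,0]
  hand: [-1,-1,-1,-1,-1,-1,-1,-1]

```text
time_s: 5.92
ee_pos: [0.5867, 0.1264, 0.1977]
tool_rot: [[1.0, -0.001, -0.003], [-0.001, -1.0, -0.001], [-0.003, 0.001, -1.0]]
contact_force: [0.3, -0.3, -0.7]
finger_gap: 0.0268
```

Run:
```python
from h import *
s=env.observe(); print(s['time_s'],s['ee_pos'],s['tool_rot'],s['contact_force'],s['finger_gap'])
p=env.capture('wrist'); save(p,'wrist4');P=campose(p,s)
print(proj(P,(.589,.1277,.048)))
for d in env.find_in(p,'pin_hole'): print(d)
```

```text
5.9167 [0.58669387 0.12643222 0.19767675] [[ 9.99993860e-01 -9.17129214e-04 -3.38199523e-03]
 [-9.20807432e-04 -9.99998986e-01 -1.08619170e-03]
 [-3.38099562e-03  1.08929919e-03 -9.99993691e-01]] [ 0.29930457 -0.34666289 -0.74078198] 0.026752364422674448
[318.03166116 195.34240733]
{'extent': [176.4, 125.9, 180.5, 138.8], 'conf': 0.9}
```

View pics/wrist4.png

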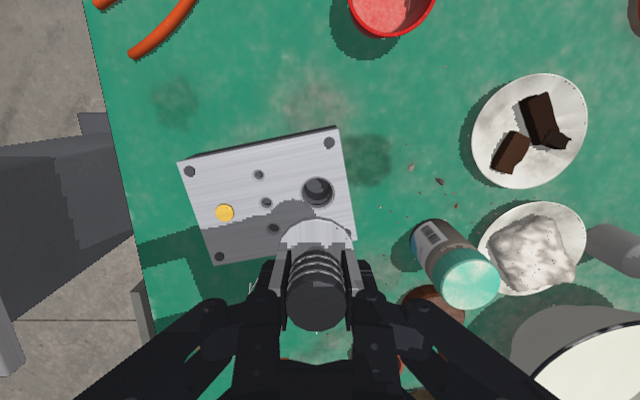

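The cover hole is at about (317,191). The rest hole was seen from the same height before, so I can use it as a relative reference and measure both precisely.

Run:
```python
from h import *
a=cv2.imread('pics/wrist3.png')[170:230,270:360];b=cv2.imread('pics/wrist4.png')[160:220,270:360]
cv2.imwrite('pics/zh.png',np.vstack([cv2.resize(x,None,fx=5,fy=5,interpolation=cv2.INTER_CUBIC) for x in (a,b)]))
s=env.observe(); print(s['ee_pos'],s['tool_rot'][2],s['time_s'])
p=env.capture('wrist');save(p,'wrist5');print(proj(campose(p,s),(.589,.1277,.048)))
```

```text
[0.58782758 0.12614809 0.19935433] [-2.75757698e-04  2.71838866e-04 -9.99999925e-01] 6.0167
[316.33833169 194.65019385]
```

View pics/zh.png

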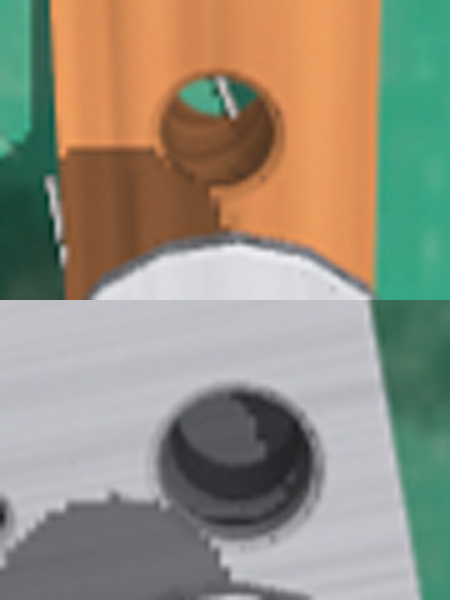

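Run:
```python
from h import *
s=env.observe();p=env.capture('wrist')
def T(pos,R): return campose(p,dict(ee_pos=pos,tool_rot=R))
R3=[[1,-.001,.004],[-.001,-1,-.002],[.004,.002,-1]]
h3=ray_z(T([.52198,-.32249,.19717],R3),(313.8,195.4),.05)
R4=[[1,-.0009,-.0034],[-.0009,-1,-.0011],[-.0034,.0011,-1]]
h4=ray_z(T([.58669,.12643,.19768],R4),(318.2,192.4),.048)
print(h3,h4,'target tcp',h4-h3+np.array([.521,-.3218,0]), s['ee_pos'],s['time_s'])
```

```text
[ 0.52139349 -0.32062529  0.05      ] [0.5891424  0.13060617 0.048     ] target tcp [ 0.58874891  0.12943145 -0.002     ] [0.58806459 0.12618298 0.19974376] 6.0667
```

Call:
step_arm:
  xyz:
    - [1,3,-15]
    - [0,0,-20]
    - [0,0,-15]
    - [0,0,-5]
    - [0,0,0]
    - [0,0,0]
  delta_rot:
    - [0,0,0]
    - [0,0,0]
    - [0,0,0]
    - [0,0,0]
    - [0,0,0]
    - [0,0,0]
  hand: [-1,-1,-1,-1,-1,-1]

```text
time_s: 6.62
ee_pos: [0.5892, 0.1299, 0.145]
tool_rot: [[1.0, -0.002, 0.001], [-0.002, -1.0, 0.0], [0.001, -0.0, -1.0]]
contact_force: [0.5, 0.3, -0.9]
finger_gap: 0.0272
```

Run:
```python
from h import *
s=env.observe(); print(s['time_s'],s['ee_pos'],s['contact_force'],s['finger_gap'])
p=env.capture('wrist'); save(p,'wrist6')
P=campose(p,s);print(proj(P,(.589,.129,.048)))
p=env.capture('scene'); save(p,'scene6')
cv2.imwrite('pics/zscene6.png',cv2.resize(p['pixels'][90:240,200:400,::-1],None,fx=4,fy=4))
```

```text
6.6167 [0.58924722 0.12993558 0.14502338] [ 0.52670136  0.3270165  -0.8869841 ] 0.02715778012562937
[314.5043775  218.38775401]
```

View pics/wrist6.png

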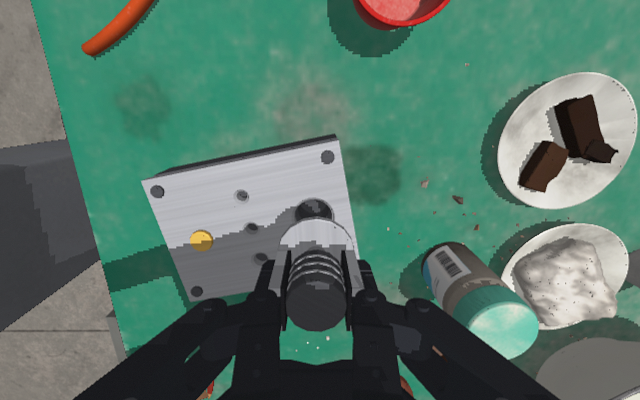

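View pics/zscene6.png

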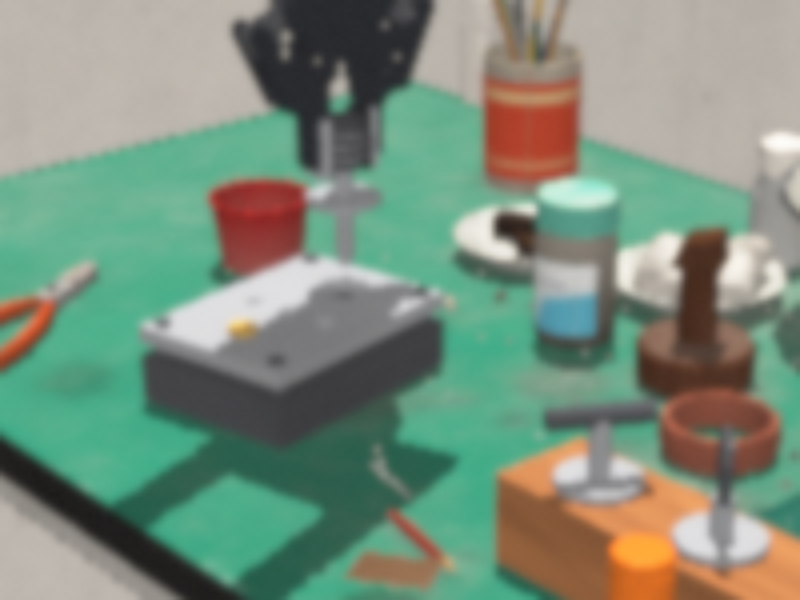

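Wrist view: the hole is centred at about (314,217), and (314.5,218) was predicted. In the scene view the pin tip stands right above the hole. Lowering gently.

Call:
step_arm:
  xyz:
    - [0,0,-8]
    - [0,0,-10]
    - [0,0,-8]
    - [0,0,-8]
    - [0,0,-6]
    - [0,0,0]
  delta_rot:
    - [0,0,0]
    - [0,0,0]
    - [0,0,0]
    - [0,0,0]
    - [0,0,0]
    - [0,0,0]
  hand: [-1,-1,-1,-1,-1,-1]

```text
time_s: 7.22
ee_pos: [0.5877, 0.1301, 0.1024]
tool_rot: [[1.0, -0.001, -0.003], [-0.001, -1.0, -0.001], [-0.003, 0.001, -1.0]]
contact_force: [-0.3, -0.3, -1.6]
finger_gap: 0.0265
```

Call:
step_arm:
  xyz:
    - [0,0,-4]
    - [0,0,-4]
    - [0,0,-1]
    - [0,0,0]
    - [0,0,0]
  delta_rot:
    - [0,0,0]
    - [0,0,0]
    - [0,0,0]
    - [0,0,0]
    - [0,0,0]
  hand: [-1,-1,-1,-1,-1]

```text
time_s: 7.63
ee_pos: [0.5889, 0.1303, 0.0954]
tool_rot: [[1.0, -0.001, 0.0], [-0.001, -1.0, 0.0], [0.0, -0.0, -1.0]]
contact_force: [0.4, 0.2, -0.5]
finger_gap: 0.0272
```

Call:
step_arm:
  xyz:
    - [0,0,-1]
    - [0,0,0]
  delta_rot:
    - [0,0,0]
    - [0,0,0]
  hand: [-1,-1]

```text
time_s: 7.8
ee_pos: [0.5889, 0.1303, 0.0944]
tool_rot: [[1.0, -0.001, 0.0], [-0.001, -1.0, 0.0], [0.0, -0.0, -1.0]]
contact_force: [-0.1, -0.1, -1.4]
finger_gap: 0.0266
```

Run:
```python
from h import *
s=env.observe(); print(s['time_s'],s['ee_pos'],s['contact_force'],s['finger_gap'])
p=env.capture('wrist'); save(p,'wrist7')
p=env.capture('scene'); save(p,'scene7')
cv2.imwrite('pics/zscene7.png',cv2.resize(p['pixels'][110:220,220:340,::-1],None,fx=5,fy=5))
```

```text
7.8 [0.58891504 0.13030214 0.09442624] [-0.11130499 -0.06811443 -1.39331091] 0.026586624998991
```

View pics/zscene7.png

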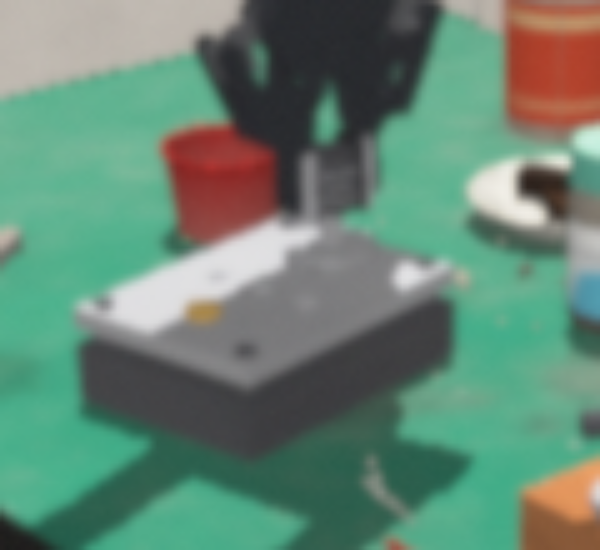

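View pics/wrist7.png

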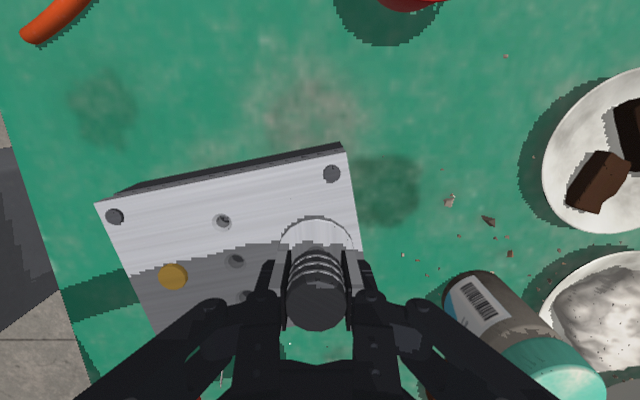

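The pin is in the hole with the flange just above the cover. Continuing in 1 mm steps until contact.

Call:
step_arm:
  xyz:
    - [0,0,-1]
    - [0,0,-1]
    - [0,0,0]
    - [0,0,0]
  delta_rot:
    - [0,0,0]
    - [0,0,0]
    - [0,0,0]
    - [0,0,0]
  hand: [-1,-1,-1,-1]

```text
time_s: 8.23
ee_pos: [0.5887, 0.1302, 0.0922]
tool_rot: [[1.0, -0.001, -0.0], [-0.001, -1.0, -0.0], [-0.0, 0.0, -1.0]]
contact_force: [-0.0, 0.7, -1.4]
finger_gap: 0.0267
```

Call:
step_arm:
  xyz:
    - [0,0,-0.5]
    - [0,0,0]
    - [0,0,0]
  delta_rot:
    - [0,0,0]
    - [0,0,0]
    - [0,0,0]
  hand: [-1,-1,-1]

```text
time_s: 8.48
ee_pos: [0.5888, 0.1303, 0.0918]
tool_rot: [[1.0, -0.001, -0.0], [-0.001, -1.0, 0.0], [-0.0, -0.0, -1.0]]
contact_force: [0.2, -0.4, -1.4]
finger_gap: 0.0269
```

Call:
step_arm:
  xyz:
    - [0,0,-0.5]
    - [0,0,0]
    - [0,0,0]
  delta_rot:
    - [0,0,0]
    - [0,0,0]
    - [0,0,0]
  hand: [-1,-1,-1]

```text
time_s: 8.73
ee_pos: [0.5889, 0.1303, 0.0916]
tool_rot: [[1.0, -0.001, 0.0], [-0.001, -1.0, 0.0], [0.0, -0.0, -1.0]]
contact_force: [-1.2, -0.1, 3.1]
finger_gap: 0.0269
```

Call:
step_arm:
  xyz:
    - [0,0,-0.5]
    - [0,0,0]
    - [0,0,0]
  delta_rot:
    - [0,0,0]
    - [0,0,0]
    - [0,0,0]
  hand: [-1,-1,-1]

```text
time_s: 8.98
ee_pos: [0.5889, 0.1303, 0.0915]
tool_rot: [[1.0, -0.001, 0.0], [-0.001, -1.0, 0.0], [0.0, -0.0, -1.0]]
contact_force: [-2.4, -1.0, 8.3]
finger_gap: 0.0268
```

Contact at z = 0.0915, as predicted, so it is seated. Releasing.

Call:
step_arm:
  xyz:
    - [0,0,0]
    - [0,0,0]
    - [0,0,0]
    - [0,0,0]
    - [0,0,0]
    - [0,0,0]
    - [0,0,0]
    - [0,0,0]
  delta_rot:
    - [0,0,0]
    - [0,0,0]
    - [0,0,0]
    - [0,0,0]
    - [0,0,0]
    - [0,0,0]
    - [0,0,0]
    - [0,0,0]
  hand: [-0.2,0,0.3,0.6,0.8,0.8,0.8,0.8]

```text
time_s: 9.65
ee_pos: [0.5888, 0.1303, 0.0908]
tool_rot: [[1.0, -0.001, 0.0], [-0.001, -1.0, 0.0], [0.0, -0.0, -1.0]]
contact_force: [0.3, -0.3, 0.6]
finger_gap: 0.077
```

Call:
step_arm:
  xyz:
    - [0,0,5]
    - [0,0,15]
    - [0,0,25]
    - [0,0,30]
    - [0,0,30]
    - [0,0,20]
    - [0,0,0]
    - [0,0,0]
  delta_rot:
    - [0,0,0]
    - [0,0,0]
    - [0,0,0]
    - [0,0,0]
    - [0,0,0]
    - [0,0,0]
    - [0,0,0]
    - [0,0,0]
  hand: [0.8,0.8,0.8,0.8,0.8,0.8,0.8,0.8]

```text
time_s: 10.32
ee_pos: [0.5895, 0.1304, 0.2174]
tool_rot: [[1.0, -0.001, 0.003], [-0.001, -1.0, 0.001], [0.003, -0.001, -1.0]]
contact_force: [-0.9, -0.1, -0.9]
finger_gap: 0.0769
```

Run:
```python
from h import *
s=env.observe(); print(s['time_s'],s['ee_pos'],s['contact_force'],s['finger_gap'])
p=env.capture('wrist'); save(p,'wrist8'); P=campose(p,s)
print(proj(P,(.589,.130,.101)),proj(P,(.589,.130,.053)))
p=env.capture('scene'); save(p,'scene8')
cv2.imwrite('pics/zscene8.png',cv2.resize(p['pixels'][110:280,220:440,::-1],None,fx=3.5,fy=3.5))
```

```text
10.3167 [0.58947997 0.13044544 0.21740659] [-0.85219031 -0.14099269 -0.85957232] 0.07690727682586476
[313.99255365 209.35682083] [314.12732563 192.82848216]
```

View pics/zscene8.png

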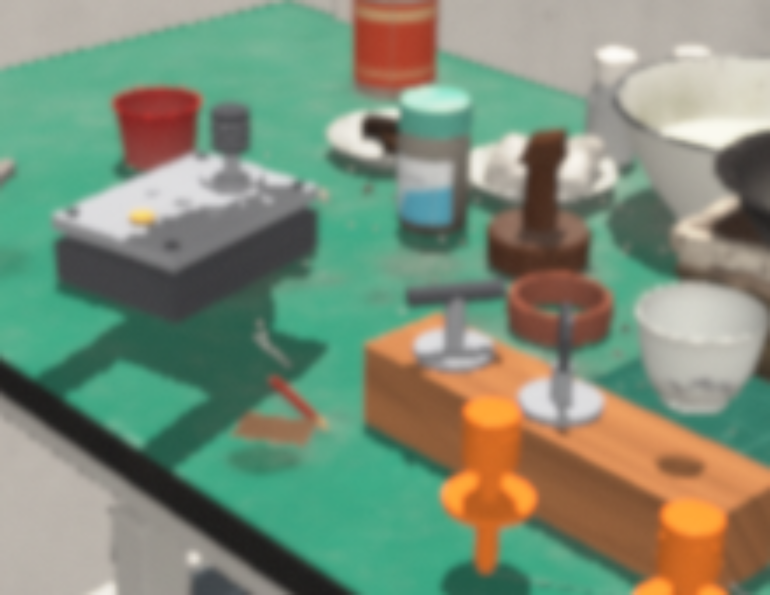

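View pics/wrist8.png

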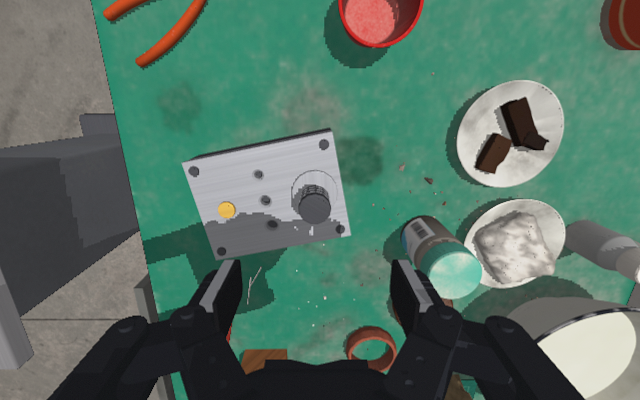

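The scene view shows the knob pin upright at (231,140), with its flange flat on the cover. The T and ring pins are still in the rest. In the wrist view the knob is at (314,208), and (314,209) was predicted. The gripper is clear of everything, so I'm handing in.

```bash
python3 -c "
from station import env
print(env.finish_job())"
```

```text
the job is handed in; nothing more can be done
None
```

The steel knob pin now stands upright in the large hole of the disc cutter's cover, with its flange on the cover. I lowered it in hand until I felt contact, then released it and raised the gripper clear before handing in.

- **Seating:** contact came at a tool height of 0.0915 m, which is the height I had worked out for a seated flange. The force peaked at about 8 N.
- **After release:** the knob appeared at pixel (314,208), where (314,209) was predicted for an upright, seated pin.
- **Other pins:** the T and ring pins are still standing in the rest, and I did not touch the orange look-alikes.
- **Time:** about 10.4 s on the robot's clock, against the 34 s limit.

The wrist and top cameras disagreed by 2–3 mm across the robot's view (world y) for both the pin and the hole. I went with the closer wrist views, and the hole's clearance easily covered the difference. No check failed.

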